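# Fit the column into the spring-plunger post holder

### The job

Take the tall plain column out of the wooden rack and slide it, bullet nose down, into the bore of the post holder, past the spring plunger, until it bottoms on the depth stop inside. Seat it there with a firm but careful push, clearly harder than the sliding took (some 10 to 15 N on the stop, never over 40 N), without ramming the holder, then let go and leave it standing upright and fully home, gripped by the plunger. Leave the other two posts in the rack and everything else on the bench alone.

Things in the scene. Friction and masses are not known exactly. Their poses are not given: they have to be found in the camera images.
- column: the plain straight steel column, the tallest of three posts standing in the rack: 16 mm thick, 130 mm long, about 0.2 kg, no head; the lowest 10 mm taper like a bullet from 16 mm to a flat 9 mm tip. Origin at the centre of the tip, z up along the column. It may stand in any of the three holes
- ball_post: a shorter post in the rack, 16 mm shank, 100 mm tall over all, with a 30 mm ball on top. Origin at its tip, z up. Leave alone
- disc_post: a shorter post in the rack, 16 mm shank, 88 mm tall over all, with a flat 38 mm disc head. Origin at its tip, z up. Leave alone
- rack: fixed wooden block 60 x 210 x 40 mm (x, y, z) with three upright 18 mm holes in a row along its y axis, 70 mm apart, the middle one at the centre; each 30 mm deep, its floor 10 mm over the bench. Origin at the centre of the underside. Rack and holder may change sides of the bench
- holder: fixed post holder: an aluminium block 46 x 46 mm on a dark steel foot 100 x 80 x 10 mm, 66 mm high over all, with one upright 17.5 mm bore on its z axis, square-edged at the mouth. A brass spring plunger comes in from its +x side, 48 mm over the bench (18 mm below the mouth); its knob reaches 47 mm out from the axis. Origin at the centre of the underside
- holder_mouth (a point): centre of the bore's mouth, on top of the holder block, 66 mm over the bench
- plunger (a joint): how far the plunger is pushed back, m: 0 at rest, when its round 12 mm nose stands 5 mm into the bore; about 0.003 with the column's full thickness beside it; 0.008 at most. Spring: 6 N at rest, 1500 N/m. Riding over it takes some 3 to 12 N down beyond the column's weight, sliding on beside it up to 9 N, varying with friction and speed; the column needs pushing all the way
- plunger_nose (a point): the plunger's innermost point, on the nose, 3.75 mm from the bore's axis at rest
- stop: depth stop in the bore. Origin: only the centre of the bore's floor, 50 mm below the mouth. From it rises a stiff set screw, 15.6 mm wide, its top at another height each time, 36 to 48 mm below the mouth; unseen and in no reading: it must be felt. A sprung 8 mm pad stands 3 mm proud of the top and goes flush with 1.2 N; the column is home when the pad is flush
- wrench: loose steel spanner, about 150 mm long, lying on the bench between rack and holder. Origin under its middle. Leave alone
- washer: loose flat steel ring, 32 mm across, 5 mm thick, lying on the bench between rack and holder. Origin at its centre. Leave alone
- screwdriver: loose screwdriver with a red handle, about 200 mm long, lying far to the left. Leave alone
- jar: loose closed jar, 60 mm across, 80 mm tall, standing far to the right. Leave alone
Mind the look-alikes: they are no part of the job. Leave any orange or purple look-alike of the column alone.

How it is judged (in metres and radians):
On the way, in this order (a step that is already met when the one before it is completed fails the run):
1. the column is lifted clear of the rack (height (world z) of column above 0.045 m), for 0.1 s.
2. the column's nose is in the bore, upright, and has pushed the plunger back (value of joint plunger above 0.002 m and horizontal distance between column and holder_mouth below 0.004 m and z of column in the frame of holder_mouth below -0.008 m and angle between column's own z axis and vertical below 0.1 rad), for 0.05 s.
3. the column is pressed on the stop with more than 6 N (contact force between column and stop above 6 N), for 0.1 s.
At the end, for the whole second after the job is handed in: the column stands upright (within 0.06 rad) in the bore, within 3 mm of its axis and over 33 mm deep, still down on the stop (bearing on the sprung pad with over 0.6 N: less than 1.5 mm from home), at rest, the plunger pushed back 2 mm or more and gripping it (contact force between column and stop above 0.6 N and z of column in the frame of holder_mouth below -0.033 m and horizontal distance between column and holder_mouth below 0.003 m and angle between column's own z axis and vertical below 0.06 rad and value of joint plunger above 0.002 m and linear speed of column below 0.01 m/s); the robot touches nothing.
It fails at once if the column is pressed on the stop with more than 40 N (contact force between column and stop above 40 N).
It fails at once if the column is rammed on the holder: over 70 N in all, counting the plunger's and the bore's side forces and the stop (contact force between column and holder above 70 N).
It fails at once if the ball-headed or the disc-headed post is pulled from its place (distance of any of ball_post, disc_post from where it was at the start of the episode above 0.01 m).
It fails at once if the spanner, washer, screwdriver or jar is pushed away (distance of any of wrench, washer, screwdriver, jar from where it was at the start of the episode above 0.02 m).
It also fails if it takes over 67 s, if anything falls off the work surface, if the arm or the gripper's body presses on something with over 40 N, if the wrist force passes 120 N, or if a joint passes its speed limit or range.

### The arm

A 7-joint arm with a two-finger parallel gripper is mounted at the origin on the work surface. World frame = base frame: x ahead of the robot, y to its left, z up, the work surface at z = 0. Lengths are in mm, angles in rad, forces in N, time in s.
With the tool pointing down it reaches from about 400 to 875 mm from the base axis. Payload 19.3 kg.
Tool frame: the origin (TCP) lies on the centre line of the jaws, within the pads' length; the fingertips stand 8 mm ahead of it and the grasp point (between the pads) lies 11 mm behind it; z points along the fingers, y is the line along which they close (so a half turn about z gives the same grasp; the last joint's range is limited). The gripper opens to 85 mm and grips with 20 to 120 N. Pads are 22 mm wide; open, the fingers measure 114 mm over their backs; the gripper's body (76 mm by 85 mm) begins 54 mm behind the grasp point. The pads swing forward as they close: fully open they stand 13 mm farther back than shut.
Start: joints at [1.079, 0.521, -0.036, 1.599, 0.021, 1.021, -0.113], TCP at [255.849, -570.225, 239.291] pointing down, gripper open.
Joint ranges: [-2.91, 2.91], [-0.3, 2.13], [-1.5, 1.42], [0.17, 2.43], [-1.26, 4.41], [0.16, 1.93], [-2.52, 2.52]. Speed limits (rad/s): [1.89, 1.89, 2.39, 2.39, 3.01, 3.01, 3.01].

### API

Orientations are given as a 3x3 rotation matrix whose columns are the frame's x, y, z axes.
In Python, from rig import observe, grab_frame, calibration, finish_job gives the robot as it stands. The module is installed in compiled form; this text tells all that it offers.
- The arm moves only by the tool send_rows, never from a script. Its argument "steps" is a list that holds one entry, the list of rows, each a list of 7 numbers: the shift along the tool's x, y, z scaled (see below), then the turn, a rotation vector about the tool's x, y, z scaled (see below), then the gripper's target within -1 to 1 (shut at 1, half-way at 0, fully open at -1). A call has 1 to 8 rows; each row is the pose to reach, as a shift and turn from the pose commanded when the call began, along the tool's axes at that moment; what a row does not reach only later rows make up. The controller multiplies each number of a shift by 200 mm and each number of a turn by 1.5 rad. A row lasts 1/12 s, in which the tool goes at most 41.7 mm and 7.16 degrees, less where a joint would pass 70% of its speed; a pose out of reach is approached as far as the arm can. A call with a number of a shift or a turn outside -1 to 1 is refused whole. A call with a gripper value outside its range is refused whole. The fingers move at their own pace and stop on an object; the grip force is fixed at half the most. Time passes only in rows, so rows that repeat a pose let the fingers close. It gives the time, the measured TCP pose, the force, the opening and the grip force at its end, in the units of the state.
- observe(): the state, without advancing time (a new reading comes with each control period).
- grab_frame(name): name is "side" or "top"; returns the picture (480x640x3 uint8, red, green, blue); there is no depth.
- calibration(name): a dict with "fovy" (degrees; the focal length in pixels is half the picture's height over the tangent of half this angle, whatever the lens; pixels are square), "cx", "cy" (the principal point, pixels), "k1" (the pictures are not rectified: a ray, as slopes to the right and down, at radius r is drawn at 1 + k1 r^2 times it, then the intrinsics apply), "R" (3x3) and "t" (3): a world point X has camera coordinates R X + t. Camera axes: x right, y down, z forward; pixel columns grow to the right and rows downward; lengths in mm; the calibration is good to about 2 mm. A picture is of the moment at which its call begins. calibration takes no time and is no camera call.
- finish_job(): hands the job in; it is judged then, once.
The state is a dict: "t": time; "qpos": joint angles; "joint_vel": joint speeds; "joint_torque": joint torques, N m; "eef_pos": TCP position; "eef_rot": TCP orientation; "ft_force": force on the tool from outside, world axes, zero at the start; "ft_torque": the same for the moment, N m; "finger_gap": finger opening in mm; "grip_force": force on a finger pad.
Only numpy, scipy, OpenCV 4.12 (cv2) and the standard library are available. Lean on these libraries where they do the work, as an engineer would, in place of code of your own. Each camera call takes 0.05 s, during which the arm holds its last target. There are 200 camera calls.

## Working session

There is one attempt and no reset: what is moved stays moved. The work goes in short steps, Python scripts to look and compute and a tool call to move; the robot and the scene stay as the last step left them, time stands still between calls to the robot, and variables do not carry over. Pictures are saved under pics/ and viewed, at most 10 in all, crops included, and the job is handed in when it is done.

Besides the shell and the picture viewer there is one more tool, called after "Emit:" in YAML: its name, and indented under it one key for each argument. send_rows: Moves the arm, as the interface text tells. Shifts and turns lie within -1 to 1; 1 stands for 200 mm of shift or 1.5 rad of turn. Its arguments: {"type":"object","properties":{"steps":{"type":"array"}},"required":["steps"]}

```bash
mkdir -p pics
cat > h.py <<'E'
import numpy as np, cv2
from rig import observe, grab_frame, calibration, finish_job
def snap(n,f):
    im=grab_frame(n); cv2.imwrite('pics/'+f+'.png',im[:,:,::-1]); return im
def ray(n,u,v):
    c=calibration(n); f=240/np.tan(np.radians(c['fovy'])/2)
    K=np.array([[f,0,c['cx']],[0,f,c['cy']],[0,0,1]])
    d=np.append(cv2.undistortPoints(np.array([[[u,v]]],float),K,np.array([c['k1'],0,0,0.]),).ravel(),1)
    # model is x_d=x(1+k1 r^2), same as OpenCV's
    R=np.array(c['R']);t=np.array(c['t']).ravel()
    return -R.T@t, R.T@d
def onz(n,u,v,z):
    o,d=ray(n,u,v); return o+d*(z-o[2])/d[2]
def proj(n,X):
    c=calibration(n); f=240/np.tan(np.radians(c['fovy'])/2)
    p=np.array(c['R'])@np.array(X,float)+np.array(c['t']).ravel(); s=p[:2]/p[2]; s=s*(1+c['k1']*(s@s))
    return s*f+[c['cx'],c['cy']]
def tri(a,b):
    (o1,d1),(o2,d2)=ray(*a),ray(*b)
    s=np.linalg.lstsq(np.c_[d1,-d2],o2-o1,rcond=None)[0]
    p,q=o1+s[0]*d1,o2+s[1]*d2
    return (p+q)/2,np.linalg.norm(p-q)
E
python3 - <<'E'
from h import *
np.set_printoptions(precision=3,suppress=True)
for n in('side','top'):
    snap(n,n+'0'); c=calibration(n); print(n,c['fovy'],c['cx'],c['cy'],c['k1'],ray(n,320,240))
o=observe(); print({k:np.round(o[k],3) for k in o})
E
```

```text
side 49.6588193976206 315.3554262512953 245.71732702441665 0.04053795526433707 (array([-74.868, 765.313, 731.279]), array([ 0.498, -0.677, -0.542]))
top 56.94218223657748 324.03877473130046 230.57911703531568 -0.05353844782030224 (array([ 376.73 ,  -14.807, 1106.75 ]), array([ 0.11 ,  0.033, -0.994]))
{'t': np.float64(0.1), 'qpos': array([ 1.079,  0.522, -0.036,  1.6  ,  0.021,  1.021, -0.113]), 'joint_vel': array([-0.003, -0.002,  0.   , -0.002, -0.001,  0.   ,  0.002]), 'joint_torque': array([  0.003, -92.849,   1.984, -37.053,   0.018,   0.005,   0.   ]), 'eef_pos': array([ 255.724, -569.975,  238.813]), 'eef_rot': array([[ 0.912,  0.409, -0.   ],
       [ 0.409, -0.912,  0.001],
       [-0.   , -0.001, -1.   ]]), 'ft_force': array([-0.377,  0.522,  0.117]), 'ft_torque': array([-0.006,  0.027,  0.004]), 'grip_force': np.float64(0.0), 'finger_gap': np.float64(85.329)}
```

View pics/side0.png

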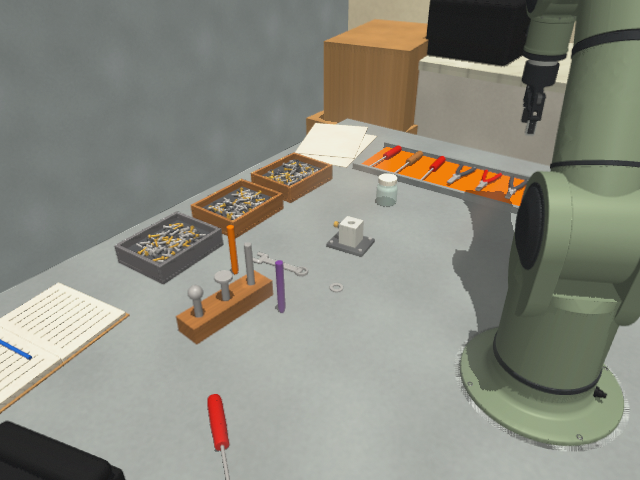

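View pics/top0.png

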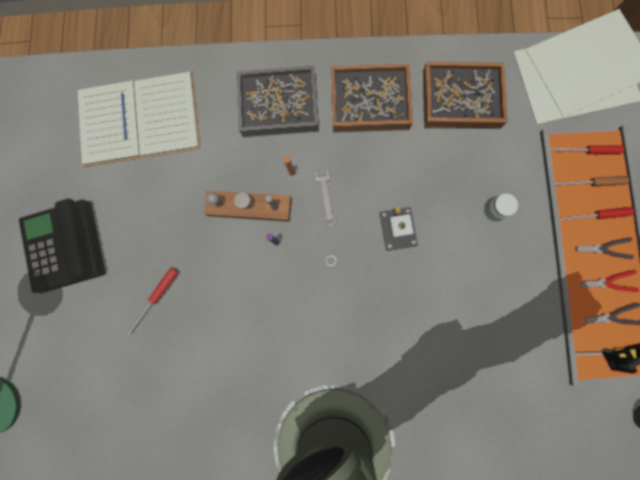

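The side view shows the rack with the column in its right end hole (top at about (249,244)). The ball post is at (196,292) and the disc post at (224,278). The orange and purple look-alikes flank the rack, and the holder is at (351,232). In the top view the column is at about (271,201) and the holder at (401,227).

Run:
```python
from h import *
s=cv2.imread('pics/side0.png');t=cv2.imread('pics/top0.png')
def c(im,x,y): return cv2.resize(im[y:y+50,x:x+66],(396,300),interpolation=cv2.INTER_CUBIC)
cv2.imwrite('pics/c1.png',np.vstack([np.hstack([c(s,215,235),c(s,320,205)]),np.hstack([c(t,240,180),c(t,370,200)])]))
```

```text
(no output)
```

View pics/c1.png

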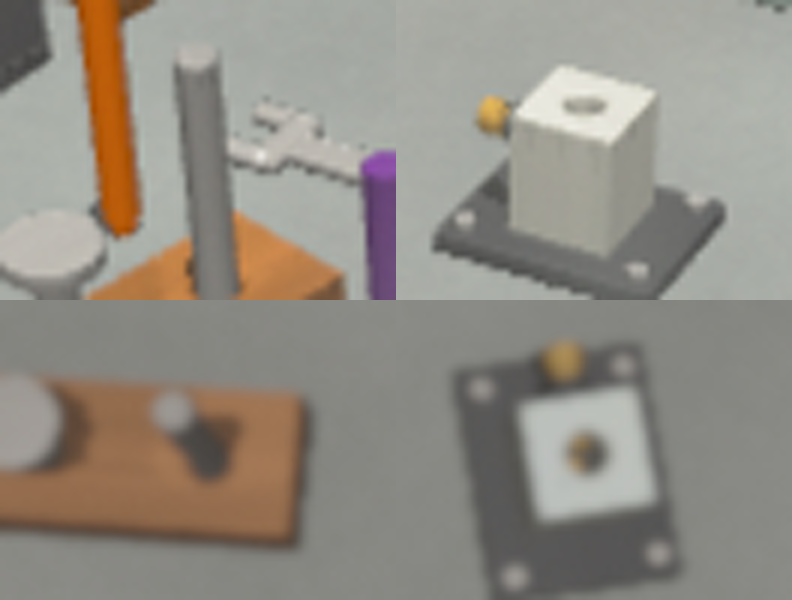

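Run:
```python
from h import *
np.set_printoptions(precision=1,suppress=True)
col=tri(('side',247.6,243.5),('top',268.4,198.1)); hol=tri(('side',351.1,221.9),('top',401.6,224.9))
print(col,hol)
print(onz('top',268.4,198.1,140),onz('side',247.6,243.5,140),onz('top',401.6,224.9,66),onz('side',351.1,221.9,66))
# white block face centroid in top, its orientation
t=cv2.imread('pics/top0.png')
m=((t.min(2)>160)).astype(np.uint8); m[:, :380]=0;m[:,425:]=0;m[:200]=0;m[255:]=0
m2=cv2.morphologyEx(m,cv2.MORPH_OPEN,np.ones((7,7)))
k=cv2.findContours(m2,cv2.RETR_EXTERNAL,cv2.CHAIN_APPROX_NONE)[0];k=max(k,key=cv2.contourArea)
r=cv2.minAreaRect(k);print(r); P=[onz('top',*p,66) for p in cv2.boxPoints(r)]
print(np.array(P),np.mean(P,0))
# rack mask
h=cv2.cvtColor(t,cv2.COLOR_BGR2HSV);m=((h[...,1]>100)&(h[...,0]<20)).astype(np.uint8)
m[:185]=0;m[225:]=0;m[:,:195]=0;m[:,300:]=0
m=cv2.morphologyEx(m,cv2.MORPH_CLOSE,np.ones((15,15)))
k=max(cv2.findContours(m,cv2.RETR_EXTERNAL,cv2.CHAIN_APPROX_NONE)[0],key=cv2.contourArea)
r=cv2.minAreaRect(k);print(r);P=[onz('top',*p,40) for p in cv2.boxPoints(r)];print(np.array(P),np.mean(P,0))
# other things
for n,u,v,z in(('purple base','x',0,0),):pass
print('purple top',onz('top',268,236,130),onz('top',276,241,0),'orange',onz('top',287,158,130),onz('top',292,172,0))
```

```text
(array([580.3, 129.6, 142.9]), np.float64(1.1149252603924935)) (array([ 521. , -174.2,   68.8]), np.float64(1.0373744089757642))
[581.4 130.4 140. ] [582.9 126.3 140. ] [ 521.9 -174.4   66. ] [ 523.1 -178.4   66. ]Traceback (most recent call last):
  File "<stdin>", line 10, in <module>
ValueError: max() iterable argument is empty
```

Run:
```python
from h import *
np.set_printoptions(precision=1,suppress=True)
t=cv2.imread('pics/top0.png');h=cv2.cvtColor(t,cv2.COLOR_BGR2HSV)
def box(m,x0,x1,y0,y1,z,k=0):
    w=np.zeros(m.shape,np.uint8);w[y0:y1,x0:x1]=m[y0:y1,x0:x1]
    if k:w=cv2.morphologyEx(w,cv2.MORPH_CLOSE,np.ones((k,k)))
    c=max(cv2.findContours(w,cv2.RETR_EXTERNAL,cv2.CHAIN_APPROX_NONE)[0],key=cv2.contourArea)
    r=cv2.minAreaRect(c);P=np.array([onz('top',*p,z) for p in cv2.boxPoints(r)]);print(r,'\n',P,P.mean(0))
print('rack');box((h[...,1]>70)&(h[...,0]<20),195,300,185,225,40,15)
print('block');box(t.min(2)>150,384,420,208,242,66,5)
print('purple');box((h[...,1]>60)&(h[...,0]>120)&(h[...,0]<160),250,300,225,250,65)
print('orange');box((h[...,1]>120)&(h[...,0]<20),275,310,145,180,65)
S=h=cv2.cvtColor(cv2.imread('pics/side0.png'),cv2.COLOR_BGR2HSV)
for a,b in((('side',280,264),('top',270,237)),(('side',232,227),('top',287,158))):print(tri(a,b))
```

```text
rack
((247.07371520996094, 205.26559448242188), (85.5491714477539, 25.253541946411133), 3.416588068008423) 
 [[564.8 306.9  40. ]
 [628.3 303.8  40. ]
 [607.9  90.5  40. ]
 [545.2  95.3  40. ]] [586.5 199.1  40. ]
block
((401.51348876953125, 225.08108520507812), (19.070281982421875, 19.399080276489258), 80.53767395019531) 
 [[ 541.  -148.7   66. ]
 [ 547.2 -194.5   66. ]
 [ 502.  -199.5   66. ]
 [ 495.8 -153.9   66. ]] [ 521.5 -174.1   66. ]
purple
((269.75, 237.25001525878906), (7.071067810058594, 4.949747085571289), 45.0) 
 [[504.3 149.6  65. ]
 [512.4 141.1  65. ]
 [500.1 129.3  65. ]
 [492.  137.8  65. ]] [502.2 139.4  65. ]
orange
((289.20001220703125, 164.9000244140625), (16.994117736816406, 4.9193501472473145), 63.43495178222656) 
 [[694.7 104.4  65. ]
 [699.8  93.6  65. ]
 [661.   75.7  65. ]
 [655.9  86.5  65. ]] [677.9  90.1  65. ]
(array([494.6, 129.2, 126.4]), np.float64(1.8480642235860343))
(array([672.8,  86.3, 129.3]), np.float64(6.649053457365808))
```

Emit:
send_rows:
  steps:
    - [[0.97,-0.84,0,0,0,-0.255,0],[0.97,-0.84,0,0,0,-0.255,0],[0.97,-0.84,0,0,0,-0.255,0],[0.97,-0.84,0,0,0,-0.255,0],[0.97,-0.84,0,0,0,-0.255,0],[0.97,-0.84,0,0,0,-0.255,0],[0.97,-0.84,0,0,0,-0.255,0],[0.97,-0.84,0,0,0,-0.255,0]]

```text
t: 0.77
eef_pos: [365.5, -334.8, 239.4]
eef_rot: [[0.69, 0.724, 0.0], [0.724, -0.69, 0.001], [0.001, -0.0, -1.0]]
ft_force: [0.7, -0.7, -0.5]
finger_gap: 42.7
grip_force: 0.0
```

```bash
cat >> h.py <<'E'
def plan(p,xang=90):
    """shift/turn in row units from the measured pose to TCP p, pointing down, tool x at xang degrees in world"""
    from scipy.spatial.transform import Rotation as Ro
    o=observe();R=np.array(o['eef_rot']);a=np.radians(xang)
    T=np.array([[np.cos(a),np.sin(a),0],[np.sin(a),-np.cos(a),0],[0,0,-1]])
    d=R.T@(np.array(p)-o['eef_pos']);w=Ro.from_matrix(R.T@T).as_rotvec()
    print('t%.2f'%o['t'],'pos',np.round(o['eef_pos'],1),'xang %.2f'%np.degrees(np.arctan2(R[1,0],R[0,0])),'shift',np.round(d/200,4),'turn',np.round(w/1.5,4),'F',np.round(o['ft_force'],1),'gap %.1f grip %.0f'%(o['finger_gap'],o['grip_force']))
E
python3 -c "
from h import *
plan((581,129.5,239))"
```

```text
t0.77 pos [ 365.5 -334.8  239.4] xang 46.35 shift [ 2.4234 -0.823   0.0038] turn [ 1.000e-04 -4.000e-04 -5.079e-01] F [ 0.7 -0.7 -0.5] gap 42.7 grip 0
```

Emit:
send_rows:
  steps:
    - [[1,-0.34,0,0,0,-0.25,0],[1,-0.34,0,0,0,-0.25,0],[1,-0.34,0,0,0,-0.25,0],[1,-0.34,0,0,0,-0.25,0],[1,-0.34,0,0,0,-0.25,0],[1,-0.34,0,0,0,-0.25,0]]

```text
t: 1.27
eef_pos: [456.4, -140.3, 239.5]
eef_rot: [[0.376, 0.927, 0.002], [0.927, -0.376, 0.002], [0.003, 0.001, -1.0]]
ft_force: [0.3, 2.2, 0.1]
finger_gap: 42.5
grip_force: 0.0
```

```bash
python3 -c "
from h import *
plan((581,129.5,239))"
```

```text
t1.27 pos [ 456.4 -140.3  239.5] xang 67.94 shift [1.4844 0.0706 0.0062] turn [ 0.0008 -0.0016 -0.2566] F [0.3 2.2 0.1] gap 42.5 grip 0
```

Emit:
send_rows:
  steps:
    - [[1,0.05,0,0,0,-0.257,0],[1,0.05,0,0,0,-0.257,0],[1,0.05,0,0,0,-0.257,0],[1,0.05,0,0,0,-0.257,0],[1,0.05,0,0,0,-0.257,0],[1,0.05,0,0,0,-0.257,0],[1,0.05,0,0,0,-0.257,0]]

```text
t: 1.85
eef_pos: [539.8, 35.8, 238.7]
eef_rot: [[0.004, 1.0, -0.001], [1.0, -0.004, 0.001], [0.001, -0.001, -1.0]]
ft_force: [-0.3, -0.9, 0.1]
finger_gap: 43.0
grip_force: 0.0
```

```bash
python3 -c "
from h import *
plan((581,129.5,180))"
```

```text
t1.85 pos [539.8  35.8 238.7] xang 89.78 shift [0.4692 0.2046 0.2936] turn [-0.0006 -0.0004 -0.0026] F [-0.3 -0.9  0.1] gap 43.0 grip 0
```

Emit:
send_rows:
  steps:
    - [[0.47,0.205,0.15,0,0,-0.003,0],[0.47,0.205,0.3,0,0,-0.003,0],[0.47,0.205,0.3,0,0,-0.003,0],[0.47,0.205,0.3,0,0,-0.003,0],[0.47,0.205,0.3,0,0,-0.003,0],[0.47,0.205,0.3,0,0,-0.003,0]]

```text
t: 2.35
eef_pos: [581.0, 126.6, 179.2]
eef_rot: [[0.003, 1.0, -0.0], [1.0, -0.003, -0.001], [-0.001, -0.0, -1.0]]
ft_force: [-0.3, -0.9, 0.0]
finger_gap: 42.9
grip_force: 0.0
```

Run:
```python
from h import *
plan((581,129.5,94))
s=snap('side','s1');t=snap('top','t1')
def c(im,x,y): return cv2.resize(im[y:y+75,x:x+100,::-1],(400,300),interpolation=cv2.INTER_CUBIC)
cv2.imwrite('pics/c2.png',np.hstack([c(s,200,195),c(t,230,160)]))
```

```text
t2.35 pos [581.  126.6 179.2] xang 89.82 shift [0.0148 0.     0.426 ] turn [-0.0003  0.0007 -0.0021] F [-0.3 -0.9  0. ] gap 42.9 grip 0
```

View pics/c2.png

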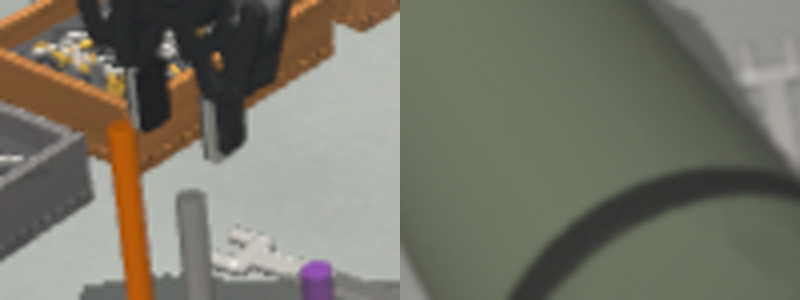

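Side view: the fingertips at about (247,235) straddle the column, whose top is at (248,243). The top view is blocked by the arm. The rack-to-holder offset from the two views is consistent: dz is 74.1 against a nominal 74. Descending to grasp.

Emit:
send_rows:
  steps:
    - [[0.012,0,0.15,0,0,0,0],[0.012,0,0.25,0,0,0,0],[0.012,0,0.35,0,0,0,0],[0.012,0,0.425,0,0,0,0],[0.012,0,0.425,0,0,0,0],[0.012,0,0.425,0,0,0,0]]

```text
t: 2.95
eef_pos: [581.1, 129.9, 94.8]
eef_rot: [[0.003, 1.0, -0.0], [1.0, -0.003, -0.0], [-0.0, -0.0, -1.0]]
ft_force: [0.8, -0.4, 0.5]
finger_gap: 42.7
grip_force: 0.0
```

Emit:
send_rows:
  steps:
    - [[0,0,0,0,0,0,0.3],[0,0,0,0,0,0,0.5],[0,0,0,0,0,0,1],[0,0,0,0,0,0,1],[0,0,0,0,0,0,1],[0,0,0,0,0,0,1]]

```text
t: 3.45
eef_pos: [581.6, 130.9, 95.7]
eef_rot: [[0.002, 1.0, 0.002], [1.0, -0.002, 0.0], [0.0, 0.002, -1.0]]
ft_force: [-1.9, -0.9, 9.2]
finger_gap: 14.3
grip_force: 58.2
```

```bash
python3 -c "
from h import *
plan((521.5,-174.3,210))"
```

```text
t3.45 pos [581.6 130.9  95.7] xang 89.90 shift [-1.5266 -0.2967 -0.5725] turn [ 0.0012 -0.0001 -0.0012] F [-1.9 -0.9  9.2] gap 14.3 grip 58
```

Emit:
send_rows:
  steps:
    - [[0,0,-0.05,0,0,0,1],[0,0,-0.15,0,0,0,1],[0,0,-0.25,0,0,0,1],[0,0,-0.35,0,0,0,1],[0,0,-0.42,0,0,0,1],[0,0,-0.42,0,0,0,1],[0,0,-0.42,0,0,0,1]]

```text
t: 4.03
eef_pos: [581.2, 130.8, 179.2]
eef_rot: [[0.002, 1.0, 0.002], [1.0, -0.002, 0.0], [0.0, 0.002, -1.0]]
ft_force: [-0.4, 0.7, -2.9]
finger_gap: 14.2
grip_force: 59.0
```

```bash
python3 -c "
from h import *
plan((521.7,-173.9,180))"
```

```text
t4.03 pos [581.2 130.8 179.2] xang 89.90 shift [-1.524  -0.2949 -0.0047] turn [ 0.001  -0.0001 -0.0011] F [-0.4  0.7 -2.9] gap 14.2 grip 59
```

Emit:
send_rows:
  steps:
    - [[-0.15,-0.03,0,0,0,0,1],[-0.3,-0.06,0,0,0,0,1],[-0.45,-0.09,0,0,0,0,1],[-0.6,-0.12,0,0,0,0,1],[-0.7,-0.14,0,0,0,0,1],[-0.76,-0.147,0,0,0,0,1],[-0.76,-0.147,0,0,0,0,1]]

```text
t: 4.62
eef_pos: [550.6, -24.0, 177.5]
eef_rot: [[0.005, 1.0, -0.002], [1.0, -0.005, -0.001], [-0.001, -0.002, -1.0]]
ft_force: [0.1, 0.4, -2.5]
finger_gap: 14.5
grip_force: 58.9
```

Emit:
send_rows:
  steps:
    - [[-0.15,-0.03,0,0,0,0,1],[-0.3,-0.06,0,0,0,0,1],[-0.45,-0.09,0,0,0,0,1],[-0.6,-0.12,0,0,0,0,1],[-0.7,-0.14,0,0,0,0,1],[-0.76,-0.147,0,0,0,0,1],[-0.76,-0.147,0,0,0,0,1],[-0.76,-0.147,0,0,0,0,1]]

```text
t: 5.28
eef_pos: [522.1, -171.9, 178.0]
eef_rot: [[0.001, 1.0, -0.0], [1.0, -0.001, 0.001], [0.001, -0.0, -1.0]]
ft_force: [0.4, 0.4, -3.3]
finger_gap: 14.5
grip_force: 58.9
```

Run:
```python
from h import *
plan((521.7,-173.9,180))
s=snap('side','s2');t=snap('top','t2')
def c(im,x,y): return cv2.resize(im[y:y+75,x:x+100,::-1],(400,300),interpolation=cv2.INTER_CUBIC)
cv2.imwrite('pics/c3.png',np.hstack([c(s,300,170),c(t,350,180)]))
```

```text
t5.28 pos [ 522.1 -171.9  178. ] xang 89.94 shift [-0.0099 -0.002  -0.01  ] turn [-0.     -0.0006 -0.0007] F [ 0.4  0.4 -3.3] gap 14.5 grip 59
```

View pics/c3.png

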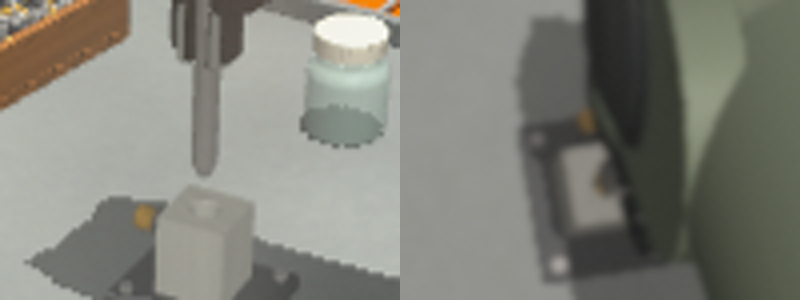

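Side view: the tip is at (351.0,213.3), right above the mouth at (351.1,221.9). The remaining −2 mm in y brings it into line. The top view is partly blocked, but the mouth is visible at about (500.5,226).

Emit:
send_rows:
  steps:
    - [[-0.0095,-0.002,0,0,0,0,1],[-0.0095,-0.002,0.04,0,0,0,1],[-0.0095,-0.002,0.08,0,0,0,1],[-0.0095,-0.002,0.1,0,0,0,1],[-0.0095,-0.002,0.1,0,0,0,1],[-0.0095,-0.002,0.1,0,0,0,1],[-0.0095,-0.002,0.1,0,0,0,1]]

```text
t: 5.97
eef_pos: [521.4, -174.8, 158.3]
eef_rot: [[0.001, 1.0, 0.0], [1.0, -0.001, 0.0], [0.0, 0.0, -1.0]]
ft_force: [-0.6, -0.6, -2.0]
finger_gap: 14.5
grip_force: 59.0
```

Run:
```python
from h import *
plan((521.7,-173.9,146))
s=snap('side','s3')
def c(im,x,y): return cv2.resize(im[y:y+50,x:x+66,::-1],(528,400),interpolation=cv2.INTER_CUBIC)
cv2.imwrite('pics/c4.png',c(s,320,195))
print(observe()['ft_torque'])
```

```text
t5.97 pos [ 521.4 -174.8  158.3] xang 89.92 shift [0.0046 0.0016 0.0617] turn [ 0.     -0.0001 -0.0009] F [-0.6 -0.6 -2. ] gap 14.5 grip 59
[-0.01063248  0.02048426 -0.00272729]
```

View pics/c4.png

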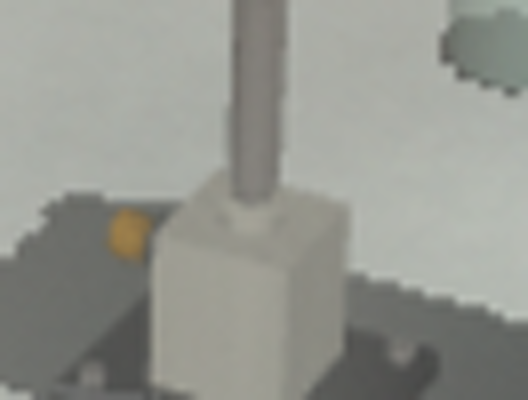

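The tip shows at (351.6,220), about 0.6 px right of the mouth centre (351.1,221.9). I'll correct y by +1 mm while starting the entry.

Emit:
send_rows:
  steps:
    - [[0.005,0.001,0,0,0,0,1],[0.005,0.001,0.015,0,0,0,1],[0.005,0.001,0.03,0,0,0,1],[0.005,0.001,0.04,0,0,0,1],[0.005,0.001,0.05,0,0,0,1],[0.005,0.001,0.05,0,0,0,1],[0.005,0.001,0.05,0,0,0,1]]

```text
t: 6.6
eef_pos: [521.4, -173.9, 148.1]
eef_rot: [[0.001, 1.0, -0.0], [1.0, -0.001, 0.0], [0.0, -0.0, -1.0]]
ft_force: [-0.0, 0.2, -2.3]
finger_gap: 14.4
grip_force: 59.0
```

Run:
```python
from h import *
plan((521.7,-173.9,146)); print(observe()['ft_torque'])
```

```text
t6.60 pos [ 521.4 -173.9  148.1] xang 89.92 shift [-0.0001  0.0013  0.0107] turn [-0.0002 -0.0001 -0.001 ] F [-0.   0.2 -2.3] gap 14.4 grip 59
[ 0.03070653 -0.00859096 -0.01068029]
```

Emit:
send_rows:
  steps:
    - [[0,0,0.007,0,0,0,1],[0,0,0.014,0,0,0,1],[0,0,0.021,0,0,0,1],[0,0,0.028,0,0,0,1],[0,0,0.028,0,0,0,1],[0,0,0.028,0,0,0,1]]

```text
t: 7.1
eef_pos: [521.5, -173.9, 142.6]
eef_rot: [[0.001, 1.0, -0.0], [1.0, -0.001, 0.0], [0.0, -0.0, -1.0]]
ft_force: [-0.2, 0.4, -1.2]
finger_gap: 14.7
grip_force: 59.0
```

Run:
```python
from h import *
plan((521.7,-173.9,140)); print(observe()['ft_torque'])
```

```text
t7.10 pos [ 521.5 -173.9  142.6] xang 89.91 shift [-0.0002  0.0012  0.0131] turn [-0.0001 -0.0001 -0.001 ] F [-0.2  0.4 -1.2] gap 14.7 grip 59
[0.01099093 0.02272916 0.00657457]
```

Emit:
send_rows:
  steps:
    - [[0,0,0.006,0,0,0,1],[0,0,0.012,0,0,0,1],[0,0,0.018,0,0,0,1],[0,0,0.024,0,0,0,1],[0,0,0.024,0,0,0,1],[0,0,0.024,0,0,0,1]]

```text
t: 7.6
eef_pos: [521.5, -173.9, 137.8]
eef_rot: [[0.002, 1.0, -0.0], [1.0, -0.002, 0.0], [0.0, -0.0, -1.0]]
ft_force: [0.5, 0.3, -1.7]
finger_gap: 14.5
grip_force: 59.0
```

Run:
```python
from h import *
plan((521.7,-173.9,135)); print(observe()['ft_torque'])
```

```text
t7.60 pos [ 521.5 -173.9  137.8] xang 89.91 shift [-0.0002  0.0012  0.0139] turn [-0.0001 -0.0001 -0.001 ] F [ 0.5  0.3 -1.7] gap 14.5 grip 59
[-0.0298535   0.00939304 -0.04994285]
```

Emit:
send_rows:
  steps:
    - [[0,0,0.006,0,0,0,1],[0,0,0.012,0,0,0,1],[0,0,0.018,0,0,0,1],[0,0,0.024,0,0,0,1],[0,0,0.024,0,0,0,1],[0,0,0.024,0,0,0,1]]

```text
t: 8.1
eef_pos: [521.1, -174.0, 132.8]
eef_rot: [[0.002, 1.0, -0.001], [1.0, -0.002, 0.0], [0.0, -0.001, -1.0]]
ft_force: [-2.8, -0.3, -2.4]
finger_gap: 14.5
grip_force: 59.0
```

Emit:
send_rows:
  steps:
    - [[0,0,0.006,0,0,0,1],[0,0,0.012,0,0,0,1],[0,0,0.018,0,0,0,1],[0,0,0.018,0,0,0,1],[0,0,0.018,0,0,0,1]]

```text
t: 8.52
eef_pos: [521.2, -174.0, 129.3]
eef_rot: [[0.002, 1.0, -0.001], [1.0, -0.002, 0.0], [0.0, -0.001, -1.0]]
ft_force: [-5.2, -1.3, -1.8]
finger_gap: 14.9
grip_force: 59.7
```

Run:
```python
from h import *
plan((521.7,-173.9,125)); print(observe()['ft_torque'])
```

```text
t8.52 pos [ 521.2 -174.   129.3] xang 89.90 shift [0.0003 0.0025 0.0217] turn [-0.0004 -0.     -0.0011] F [-5.2 -1.3 -1.8] gap 14.9 grip 60
[-0.21131574  1.31740634 -0.01386446]
```

Emit:
send_rows:
  steps:
    - [[0,0,0.006,0,0,0,1],[0,0,0.012,0,0,0,1],[0,0,0.018,0,0,0,1],[0,0,0.022,0,0,0,1],[0,0,0.022,0,0,0,1]]

```text
t: 8.93
eef_pos: [521.2, -174.0, 125.1]
eef_rot: [[0.002, 1.0, -0.001], [1.0, -0.002, -0.0], [-0.0, -0.001, -1.0]]
ft_force: [-6.4, -0.8, 2.0]
finger_gap: 14.6
grip_force: 60.1
```

Emit:
send_rows:
  steps:
    - [[0,0,0.006,0,0,0,1],[0,0,0.012,0,0,0,1],[0,0,0.016,0,0,0,1],[0,0,0.016,0,0,0,1]]

```text
t: 9.27
eef_pos: [521.1, -174.1, 121.7]
eef_rot: [[0.002, 1.0, -0.001], [1.0, -0.002, -0.0], [-0.0, -0.001, -1.0]]
ft_force: [-5.2, -0.9, -2.1]
finger_gap: 14.8
grip_force: 59.6
```

Run:
```python
from h import *
plan((521.7,-173.9,118)); print(observe()['ft_torque'])
s=snap('side','s4')
def c(im,x,y): return cv2.resize(im[y:y+75,x:x+66,::-1],(528,600),interpolation=cv2.INTER_CUBIC)
cv2.imwrite('pics/c5.png',c(s,320,175))
```

```text
t9.27 pos [ 521.1 -174.1  121.7] xang 89.90 shift [0.0012 0.0029 0.0184] turn [-0.0005  0.0001 -0.0012] F [-5.2 -0.9 -2.1] gap 14.8 grip 60
[-0.46843254  1.30396623 -0.00924572]
```

View pics/c5.png

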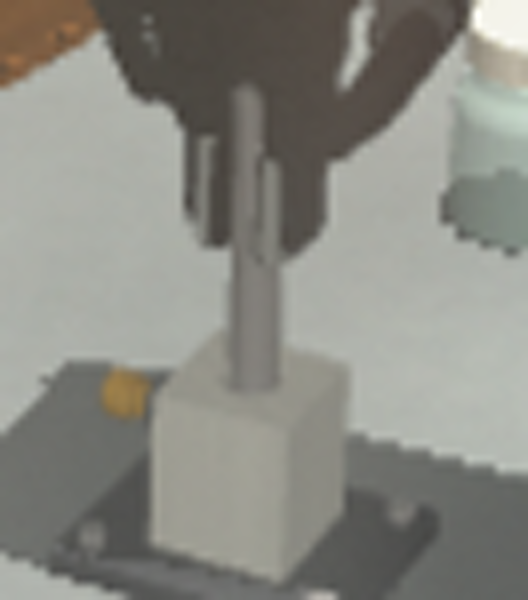

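The column is in the bore and upright, its axis at about (352,223) in the side view. Now I'll feel for the stop.

Emit:
send_rows:
  steps:
    - [[0,0,0.004,0,0,0,1],[0,0,0.008,0,0,0,1],[0,0,0.012,0,0,0,1]]

```text
t: 9.57
eef_pos: [521.2, -174.2, 119.5]
eef_rot: [[0.002, 1.0, -0.001], [1.0, -0.002, -0.0], [-0.0, -0.001, -1.0]]
ft_force: [-6.4, -1.0, 4.4]
finger_gap: 14.7
grip_force: 59.8
```

Emit:
send_rows:
  steps:
    - [[0,0,0.003,0,0,0,1],[0,0,0.006,0,0,0,1],[0,0,0.009,0,0,0,1]]

```text
t: 9.82
eef_pos: [521.2, -174.1, 117.7]
eef_rot: [[0.002, 1.0, -0.001], [1.0, -0.002, -0.0], [-0.0, -0.001, -1.0]]
ft_force: [-6.4, -1.4, 1.1]
finger_gap: 15.0
grip_force: 59.8
```

Emit:
send_rows:
  steps:
    - [[0,0,0.003,0,0,0,1],[0,0,0.006,0,0,0,1],[0,0,0.009,0,0,0,1]]

```text
t: 10.07
eef_pos: [521.2, -174.1, 115.9]
eef_rot: [[0.002, 1.0, -0.001], [1.0, -0.002, -0.0], [-0.0, -0.001, -1.0]]
ft_force: [-7.1, -0.4, 5.3]
finger_gap: 14.5
grip_force: 59.8
```

Emit:
send_rows:
  steps:
    - [[0,0,0.003,0,0,0,1],[0,0,0.006,0,0,0,1],[0,0,0.008,0,0,0,1]]

```text
t: 10.32
eef_pos: [521.2, -174.1, 114.3]
eef_rot: [[0.002, 1.0, -0.001], [1.0, -0.002, -0.0], [-0.0, -0.001, -1.0]]
ft_force: [-6.3, -1.1, 4.2]
finger_gap: 14.5
grip_force: 59.8
```

Emit:
send_rows:
  steps:
    - [[0,0,0.003,0,0,0,1],[0,0,0.006,0,0,0,1],[0,0,0.008,0,0,0,1]]

```text
t: 10.57
eef_pos: [521.2, -174.1, 112.7]
eef_rot: [[0.002, 1.0, -0.001], [1.0, -0.002, -0.0], [-0.0, -0.001, -1.0]]
ft_force: [-5.5, -1.6, 1.3]
finger_gap: 14.5
grip_force: 59.8
```

Emit:
send_rows:
  steps:
    - [[0,0,0.003,0,0,0,1],[0,0,0.006,0,0,0,1]]

```text
t: 10.73
eef_pos: [521.2, -174.1, 111.5]
eef_rot: [[0.002, 1.0, -0.001], [1.0, -0.002, -0.0], [-0.0, -0.001, -1.0]]
ft_force: [-6.1, -1.7, 2.8]
finger_gap: 14.6
grip_force: 59.9
```

Emit:
send_rows:
  steps:
    - [[0,0,0.003,0,0,0,1],[0,0,0.006,0,0,0,1]]

```text
t: 10.9
eef_pos: [521.2, -174.1, 110.3]
eef_rot: [[0.002, 1.0, -0.001], [1.0, -0.002, -0.0], [-0.0, -0.001, -1.0]]
ft_force: [-7.3, -2.1, 2.3]
finger_gap: 15.0
grip_force: 59.9
```

Emit:
send_rows:
  steps:
    - [[0,0,0.003,0,0,0,1],[0,0,0.006,0,0,0,1]]

```text
t: 11.07
eef_pos: [521.2, -174.1, 109.1]
eef_rot: [[0.002, 1.0, -0.001], [1.0, -0.002, -0.0], [-0.0, -0.001, -1.0]]
ft_force: [-7.6, -1.8, 5.9]
finger_gap: 14.5
grip_force: 60.0
```

Emit:
send_rows:
  steps:
    - [[0,0,0.003,0,0,0,1],[0,0,0.006,0,0,0,1]]

```text
t: 11.23
eef_pos: [521.2, -174.1, 108.0]
eef_rot: [[0.002, 1.0, -0.001], [1.0, -0.002, -0.0], [-0.0, -0.001, -1.0]]
ft_force: [-6.5, -1.0, 3.1]
finger_gap: 14.5
grip_force: 60.0
```

Emit:
send_rows:
  steps:
    - [[0,0,0.003,0,0,0,1],[0,0,0.005,0,0,0,1]]

```text
t: 11.4
eef_pos: [521.2, -174.2, 107.0]
eef_rot: [[0.002, 1.0, -0.0], [1.0, -0.002, -0.0], [-0.0, -0.0, -1.0]]
ft_force: [-7.8, -2.2, 11.1]
finger_gap: 14.3
grip_force: 60.4
```

Emit:
send_rows:
  steps:
    - [[0,0,0.001,0,0,0,1],[0,0,0.001,0,0,0,1]]

```text
t: 11.57
eef_pos: [521.2, -174.1, 107.0]
eef_rot: [[0.002, 1.0, -0.0], [1.0, -0.002, -0.0], [-0.0, -0.0, -1.0]]
ft_force: [-8.5, -1.5, 8.8]
finger_gap: 14.7
grip_force: 60.6
```

Emit:
send_rows:
  steps:
    - [[0,0,0.002,0,0,0,1],[0,0,0.002,0,0,0,1]]

```text
t: 11.73
eef_pos: [521.4, -174.2, 106.9]
eef_rot: [[0.002, 1.0, -0.0], [1.0, -0.002, -0.001], [-0.001, -0.0, -1.0]]
ft_force: [-9.1, -0.9, 15.6]
finger_gap: 14.7
grip_force: 61.4
```

Emit:
send_rows:
  steps:
    - [[0,0,0.002,0,0,0,1],[0,0,0.002,0,0,0,1]]

```text
t: 11.9
eef_pos: [521.5, -174.3, 106.9]
eef_rot: [[0.002, 1.0, 0.0], [1.0, -0.002, -0.001], [-0.001, 0.0, -1.0]]
ft_force: [-10.7, 0.0, 22.6]
finger_gap: 14.3
grip_force: 62.3
```

Firmly seated: the TCP stalls at 106.9 while the force climbs to 22 N (about 24 N with the column's weight, part of it friction). Letting go.

Emit:
send_rows:
  steps:
    - [[0,0,0,0,0,0,1],[0,0,0,0,0,0,0],[0,0,0,0,0,0,0],[0,0,0,0,0,0,0],[0,0,0,0,0,0,0]]

```text
t: 12.32
eef_pos: [521.9, -173.8, 106.0]
eef_rot: [[0.001, 1.0, 0.001], [1.0, -0.001, 0.0], [0.0, 0.001, -1.0]]
ft_force: [-1.3, -0.2, -0.6]
finger_gap: 42.9
grip_force: 0.0
```

Run:
```python
from h import *
plan((521.5,-174.3,200))
s=snap('side','s5')
def c(im,x,y): return cv2.resize(im[y:y+75,x:x+66,::-1],(528,600),interpolation=cv2.INTER_CUBIC)
cv2.imwrite('pics/c6.png',c(s,320,175))
```

```text
t12.32 pos [ 521.9 -173.8  106. ] xang 89.92 shift [-0.0025 -0.0018 -0.4701] turn [ 0.0006 -0.0001 -0.0009] F [-1.3 -0.2 -0.6] gap 42.9 grip 0
```

View pics/c6.png

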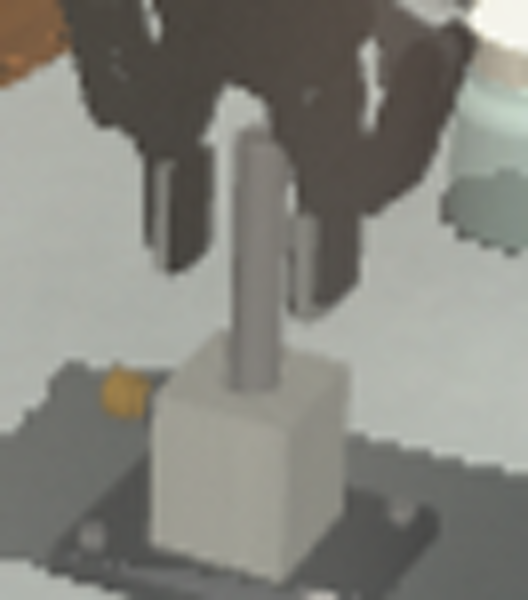

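The column stands free and upright, top at (352,191.6), with the fingers clear on both sides. I'll retreat, then check the seat with a light press on the top.

Emit:
send_rows:
  steps:
    - [[0,0,-0.1,0,0,0,0],[0,0,-0.25,0,0,0,0],[0,0,-0.4,0,0,0,0.5],[0,0,-0.4,0,0,0,1],[0,0,-0.4,0,0,0,1],[0,0,-0.4,0,0,0,1],[0,0,-0.4,0,0,0,1],[0,0,-0.4,0,0,0,1]]

```text
t: 13.03
eef_pos: [521.1, -173.8, 185.0]
eef_rot: [[0.001, 1.0, -0.001], [1.0, -0.001, 0.001], [0.001, -0.001, -1.0]]
ft_force: [-0.1, 0.5, -0.1]
finger_gap: 0.0
grip_force: 0.0
```

Emit:
send_rows:
  steps:
    - [[0,0,0.05,0,0,0,1],[0,0,0.08,0,0,0,1],[0,0,0.095,0,0,0,1],[0,0,0.095,0,0,0,1],[0,0,0.095,0,0,0,1]]

```text
t: 13.45
eef_pos: [521.4, -173.8, 166.5]
eef_rot: [[0.001, 1.0, -0.001], [1.0, -0.001, 0.0], [0.0, -0.001, -1.0]]
ft_force: [-1.4, 0.7, -0.1]
finger_gap: 0.3
grip_force: 0.0
```

Emit:
send_rows:
  steps:
    - [[0,0,0.005,0,0,0,1],[0,0,0.01,0,0,0,1],[0,0,0.015,0,0,0,1],[0,0,0.02,0,0,0,1]]

```text
t: 13.78
eef_pos: [521.5, -174.0, 162.9]
eef_rot: [[0.002, 1.0, 0.0], [1.0, -0.002, -0.0], [-0.0, 0.0, -1.0]]
ft_force: [-0.1, 0.8, -0.0]
finger_gap: 0.1
grip_force: 0.0
```

Emit:
send_rows:
  steps:
    - [[0,0,0.003,0,0,0,1],[0,0,0.006,0,0,0,1]]

```text
t: 13.95
eef_pos: [521.5, -173.9, 161.7]
eef_rot: [[0.001, 1.0, 0.0], [1.0, -0.001, -0.0], [-0.0, 0.0, -1.0]]
ft_force: [0.7, 0.5, -0.3]
finger_gap: -0.3
grip_force: 0.0
```

Emit:
send_rows:
  steps:
    - [[0,0,0.003,0,0,0,1],[0,0,0.006,0,0,0,1]]

```text
t: 14.12
eef_pos: [521.5, -173.9, 160.5]
eef_rot: [[0.001, 1.0, 0.0], [1.0, -0.001, 0.0], [0.0, 0.0, -1.0]]
ft_force: [-0.1, 0.1, 0.7]
finger_gap: 0.0
grip_force: 0.0
```

Emit:
send_rows:
  steps:
    - [[0,0,0.003,0,0,0,1],[0,0,0.005,0,0,0,1]]

```text
t: 14.28
eef_pos: [521.5, -173.9, 159.4]
eef_rot: [[0.002, 1.0, -0.0], [1.0, -0.002, 0.0], [0.0, -0.0, -1.0]]
ft_force: [0.2, 0.2, -0.2]
finger_gap: 0.0
grip_force: 0.0
```

Emit:
send_rows:
  steps:
    - [[0,0,0.003,0,0,0,1],[0,0,0.004,0,0,0,1]]

```text
t: 14.45
eef_pos: [521.9, -174.0, 159.3]
eef_rot: [[0.002, 1.0, 0.001], [1.0, -0.002, -0.0], [-0.0, 0.001, -1.0]]
ft_force: [-1.6, 0.5, 11.2]
finger_gap: 0.0
grip_force: 5.9
```

Emit:
send_rows:
  steps:
    - [[0,0,0.001,0,0,0,1],[0,0,0.002,0,0,0,1],[0,0,0.002,0,0,0,1]]

```text
t: 14.7
eef_pos: [522.2, -174.0, 159.2]
eef_rot: [[0.002, 1.0, 0.002], [1.0, -0.002, -0.001], [-0.001, 0.002, -1.0]]
ft_force: [-1.8, 0.0, 15.4]
finger_gap: -0.1
grip_force: 7.0
```

The column doesn't move at 15 N, so it is home. Retreating and handing in.

Emit:
send_rows:
  steps:
    - [[0,0,-0.05,0,0,0,1],[0,0,-0.2,0,0,0,1],[0,0,-0.35,0,0,0,1],[0,0,-0.35,0,0,0,1],[0,0,-0.35,0,0,0,1],[0,0,-0.35,0,0,0,1]]

```text
t: 15.2
eef_pos: [521.3, -174.0, 228.3]
eef_rot: [[0.002, 1.0, -0.0], [1.0, -0.002, -0.0], [-0.0, -0.0, -1.0]]
ft_force: [0.6, -0.0, -0.4]
finger_gap: 0.2
grip_force: 0.0
```

Run:
```python
from h import *
snap('side','s6')
print(observe()['eef_pos'],finish_job())
```

```text
the job is handed in; nothing more can be done
[ 521.06308417 -173.89729436  227.79429067] None
```

The column is seated on the stop in the holder and standing upright, released and clear of the arm; a re-press on its top read 15 N with no further travel, and I handed the job in at about 15 s (no verdict was returned).

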